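# Rake steel rods into a grooved tray

### The arm

A 6-joint arm with a two-finger parallel gripper is mounted at the origin on a cart in front of the work surface, level with it; the furniture and walls round the work are solid. World frame = base frame: x ahead of the robot, y to its left, z up, the work surface at z = 0. Lengths are in m, angles in degrees, forces in N, time in s.
With the tool pointing down it reaches from about 0.4 to 0.825 m from the base axis. Payload 7 kg.
Tool frame: the origin (TCP) lies at the very end of the fingers, on their centre line; the grasp point (between the pads) lies r.grip_depth behind it (r.grip_depth is the distance from the TCP to the grasp point, in m); z points along the fingers, y is the direction in which the jaws open and shut (so a half turn about z gives the same grasp; the last joint's range is limited). The gripper opens to 88 mm and grips with 3 to 60 N. Pads are 19 mm wide; open, the fingers measure 130 mm over their backs; the gripper's body (78 mm by 193 mm) begins 47 mm behind the grasp point.
Start: joints at [80.277, 20.546, 0.682, 0, -70.136, -16.507], TCP at [0.298, 0.605, 0.227] pointing down, gripper open.
Joint ranges: [-176.03, 176.03], [-82.01, 121.73], [-58.28, 71.71], [-173.87, 95.51], [-174.79, -0.11], [-173.66, 173.66]. Speed limits (degrees/s): [136.94, 136.94, 172.46, 180, 180, 180].

### API

Orientations are given as [roll, pitch, yaw] about the fixed x, y, z axes, in that order (R = Rz(yaw) Ry(pitch) Rx(roll)).
In Python, from plant import r gives the robot as it stands. The module is installed in compiled form; this text tells all that it offers.
- The arm moves only by the tool step_arm, never from a script. Its argument "increments" is a list of rows, each a list of 3 entries, a list of its own where there are three numbers: the shift along the tool's x, y, z in m, then the turn, a rotation vector about the tool's x, y, z in rad, then the closure, from 0 (fully open) to 1 (shut). In form: [[[x, y, z], [wx, wy, wz], grip], ...]. A call has 1 to 10 rows; each row is the pose to reach, as a shift and turn from the pose commanded when the call began, along the tool's axes at that moment; what a row does not reach only later rows make up. A row lasts 1/10 s, in which the tool goes at most 50 mm and 8.59 degrees, less where a joint would pass 70% of its speed; a pose out of reach is approached as far as the arm can. A call with a gripper value outside its range is refused whole. The fingers move at their own pace and stop on an object; "force" is the grip in N (left out, the last holds). Time passes only in rows, so rows that repeat a pose let the fingers close. It gives the time, the measured TCP pose, the force and the opening at its end, in the units of the state.
- r.get_state(): the state, without advancing time (a new reading comes with each control period).
- r.capture(name): name is "scene" or "top" or "wrist"; returns a dict with "color" (420x560x3 uint8, red, green, blue), "intrinsics" (3x3 intrinsics, pixels), "k1" (the pictures are not rectified: a ray, as slopes to the right and down, at radius r is drawn at 1 + k1 r^2 times it, then the intrinsics apply), "rvec" (rotation vector, rad) and "tvec" (3), from world to camera coordinates, as OpenCV has them; the wrist camera has in their place "T_tool_cam" (4x4, takes a point from camera to tool coordinates, whose origin is the TCP and whose axes are the flange's). Camera axes: x right, y down, z forward; pixel columns grow to the right and rows downward; lengths in m; the calibration is good to about 2 mm. A picture is of the moment at which its call begins: read the wrist's pose just before it. There is no depth.
- r.close_job(): hands the job in, once; it reports no verdict.
The state is a dict: "time_s": time; "joints": joint angles; "qd": joint speeds; "joint_torque": joint torques, N m; "tcp_pos": TCP position; "eef_rot": TCP orientation; "contact_force": force on the tool from outside, world axes, zero at the start; "moment": the same for the moment, N m; "gripper_width": finger opening in m.
Only numpy, scipy, OpenCV 4.12 (cv2) and the standard library are available. Lean on these libraries where they do the work, as an engineer would, in place of code of your own. Each camera call takes 0.05 s, during which the arm holds its last target.

### The job

Take the small wooden rake from the cork mat and comb it across the wooden tray, from the tray's open flat side over the grooves, until all three steel rods lie down in grooves, parallel with them. Use only the rake on the rods (never the gripper's fingers), then stand the rake upright on the mat again, lengthwise and with all its teeth on the mat, and leave everything else on the bench where it is.

Things in the scene. Friction and masses are not known exactly. Their poses are not given: they have to be found in the camera images.
- tray: wooden tray fixed to the bench, 134 mm along x, 236 mm along y; origin on the bench below its inside (x -57..57, y -107..119 mm). Flat apron from y -107 to -37, six grooves along x from y -37 to 119; apron and groove crests are level, 26 mm up. Walls 10 mm thick, 38 mm high, along both x ends and at y = +124 mm. A rod lying on the apron or across crests has its centre 31 mm up.
- tray_entry (a point): middle of the apron's open edge (no wall there), on its surface: x 0, y -107, z 26 mm in the tray; axes as the tray's. A rake drawn from here along +y, its row along x and its teeth 1 to 2 mm above this level, turns rods square till they drop into empty grooves; it passes over rods already down. If it jams, lift, back off, repeat.
- tray_grooves (a point): middle of the grooved part at crest height: x 0, y 41, z 26 mm in the tray. The grooves are 90-degree Vs along x, 13 mm deep, 26 mm pitch, valleys at tray y = -24, 2, 28, 54, 80, 106 mm. A rod down in one has its centre 20 mm above the bench and its top 1 mm below the crests.
- rod_1: polished round steel rod, 90 mm long, 10 mm diameter, domed ends, 55 g, lying skewed on the tray's apron. Origin at its centre, x along its length.
- rod_2: polished round steel rod, 90 mm long, 10 mm diameter, domed ends, 55 g, lying skewed across the ridges in the middle of the tray. Origin at its centre, x along its length.
- rod_3: polished round steel rod, 90 mm long, 10 mm diameter, domed ends, 55 g, lying skewed across the ridges towards the tray's far (+y) end. Origin at its centre, x along its length.
- rake: hand rake, about 180 g, standing on its teeth; origin at the tips, mid-row, x along the row, z up. Five flat steel teeth, 16 mm deep along y, make a row 94 mm long; on them a wooden bar 102 x 20 mm (z 25 to 39 mm) and an upright wooden handle, 32 mm (x) by 20 mm (y), z 38 to 100 mm: grasp it from above across its 20 mm at about z 75 mm.
- mat: cork mat fixed to the bench, 160 mm along x, 80 mm along y, 4 mm thick; origin at the middle of its underside.
- stopwatch: black stopwatch 71x60x19 mm, origin under its centre; leave alone
- spanner: steel spanner 170x33x6 mm, origin under its centre; leave alone
- tin: round metal sample tin, 70 mm diameter, 30 mm high, origin under its centre; leave alone
- tape_roll: roll of tape lying flat, 96 mm diameter, 25 mm high, origin under its centre; leave alone
Mind the look-alikes: they are no part of the job. What is shaped like the rake but orange is not meant.

How it is judged (in metres and radians):
On the way, in this order (a step that is already met when the one before it is completed fails the run):
1. the rake is lifted from the mat (height (world z) of rake above 0.02 m), for 0.1 s.
2. all three rods lie down in grooves, while the rake is held over the tray (z of rod_1 in the frame of tray between 0.017 and 0.0225 m and y of rod_1 in the frame of tray between -0.037 and 0.119 m and x of rod_1 in the frame of tray between -0.03 and 0.03 m and angle between the x axis of each of rod_1, rod_2, rod_3 and the x axis of tray, either way round below 0.08 rad and linear speed of each of rod_1, rod_2, rod_3 below 0.02 m/s and z of rod_2 in the frame of tray between 0.017 and 0.0225 m and y of rod_2 in the frame of tray between -0.037 and 0.119 m and x of rod_2 in the frame of tray between -0.03 and 0.03 m and z of rod_3 in the frame of tray between 0.017 and 0.0225 m and y of rod_3 in the frame of tray between -0.037 and 0.119 m and x of rod_3 in the frame of tray between -0.03 and 0.03 m and horizontal distance between rake and tray below 0.18 m and contact force between rake and the fingers above 1 N), for 0.2 s.
3. the rake stands on the mat again (x of rake in the frame of mat between -0.035 and 0.035 m and y of rake in the frame of mat between -0.035 and 0.035 m and z of rake in the frame of mat below 0.007 m and angle between the x axis of rake and the x axis of mat, either way round below 0.5 rad and angle between rake's own z axis and vertical below 0.1 rad and linear speed of rake below 0.02 m/s), for 0.2 s.
At the end, for the whole second after the job is handed in: each rod lies down in a groove of the tray (centre below 22.5 mm over the bench, within 0.08 rad of the groove direction), at rest; the rake stands upright on its teeth on the mat, its origin within 35 mm of the mat's centre lines both ways, its row within 0.5 rad of the mat's length (all of step 3 and z of rod_1 in the frame of tray between 0.017 and 0.0225 m and y of rod_1 in the frame of tray between -0.037 and 0.119 m and x of rod_1 in the frame of tray between -0.03 and 0.03 m and angle between the x axis of each of rod_1, rod_2, rod_3 and the x axis of tray, either way round below 0.08 rad and linear speed of each of rod_1, rod_2, rod_3 below 0.02 m/s and z of rod_2 in the frame of tray between 0.017 and 0.0225 m and y of rod_2 in the frame of tray between -0.037 and 0.119 m and x of rod_2 in the frame of tray between -0.03 and 0.03 m and z of rod_3 in the frame of tray between 0.017 and 0.0225 m and y of rod_3 in the frame of tray between -0.037 and 0.119 m and x of rod_3 in the frame of tray between -0.03 and 0.03 m); the robot touches nothing.
It fails at once if the gripper touches a rod (contact force between any of rod_1, rod_2, rod_3 and the fingers above 0.5 N or contact force between any of rod_1, rod_2, rod_3 and the arm above 0.5 N).
It fails at once if another thing on the bench is displaced by more than 30 mm (distance of any of stopwatch, spanner, tin, tape_roll from where it was at the start of the episode above 0.03 m).
It also fails if it takes over 67 s, if anything falls off the work surface, if the arm or the gripper's body presses on something with over 40 N, if the wrist force passes 120 N, or if a joint passes its speed limit or range.

## Working session

There is one attempt and no reset: what is moved stays moved. The work goes in short steps, Python scripts to look and compute and a tool call to move; the robot and the scene stay as the last step left them, time stands still between calls to the robot, and variables do not carry over. Pictures are saved under pics/ and viewed, and the job is handed in when it is done.

Besides the shell and the picture viewer there is one more tool, called after ">>>" by a JSON object that holds its "method" and its "body". step_arm: Moves the arm, as the interface text tells. Its arguments: {"type":"object","properties":{"increments":{"type":"array","items":{"type":"array"}},"force":{"type":"number"}},"required":["increments"]}

```bash
mkdir -p pics; python3 - <<'E'
from plant import r
import cv2,pickle
print(r.get_state(), r.grip_depth)
for n in ("scene","top","wrist"):
    s=r.get_state(); c=r.capture(n); c['state']=s
    pickle.dump(c,open(f'pics/{n}0.pkl','wb'))
    cv2.imwrite(f'pics/{n}0.png',c['color'][:,:,::-1])
    print(n,{k:v for k,v in c.items() if k not in('color','state')})
E
```

```text
{'time_s': 0.0, 'joints': array([ 8.02761441e+01,  2.05921819e+01,  6.33069274e-01, -2.12691916e-02,
       -7.01387895e+01, -1.65084342e+01]), 'qd': array([-0.04761847, -0.06380051,  0.01929575,  0.03881891,  0.07070957,
        0.01999079]), 'joint_torque': array([ 3.32790805e-04, -5.82724142e+01,  2.93051970e+01,  6.99717790e+00,
        6.76054580e-03, -1.58779017e-04]), 'tcp_pos': array([0.29813767, 0.60501206, 0.22560533]), 'eef_rot': array([ 1.79900452e+02, -8.65226745e-03, -2.62395257e+01]), 'contact_force': array([ 0.74191834, -0.93848123, -0.13296397]), 'moment': array([ 0.01923659,  0.00522155, -0.02968121]), 'gripper_width': 0.08762692121138216} 0.0188
scene {'intrinsics': array([[444.92323886,   0.        , 277.97981945],
       [  0.        , 444.92323886, 213.34794795],
       [  0.        ,   0.        ,   1.        ]]), 'k1': 0.013828528075418968, 'rvec': array([ 2.22253173, -0.57136502,  0.28989467]), 'tvec': array([-0.50827318,  0.15992008,  0.89569032])}
top {'intrinsics': array([[461.54021454,   0.        , 282.72124048],
       [  0.        , 461.54021454, 215.16608434],
       [  0.        ,   0.        ,   1.        ]]), 'k1': -0.04850195015550255, 'rvec': array([ 2.14896866, -2.15617845,  0.14467258]), 'tvec': array([-0.05046223,  0.5227765 ,  1.20488542])}
wrist {'intrinsics': array([[312.11534659,   0.        , 280.12723855],
       [  0.        , 312.11534659, 213.79004615],
       [  0.        ,   0.        ,   1.        ]]), 'k1': -0.028126120303837796, 'T_tool_cam': array([[ 4.21892889e-04, -9.59625601e-01, -2.81280158e-01,
         7.40697859e-02],
       [ 9.99999911e-01,  4.08295191e-04,  1.06947938e-04,
        -5.58776085e-04],
       [ 1.22153567e-05, -2.81280178e-01,  9.59625688e-01,
        -1.59258051e-01],
       [ 0.00000000e+00,  0.00000000e+00,  0.00000000e+00,
         1.00000000e+00]])}
```

View pics/scene0.png

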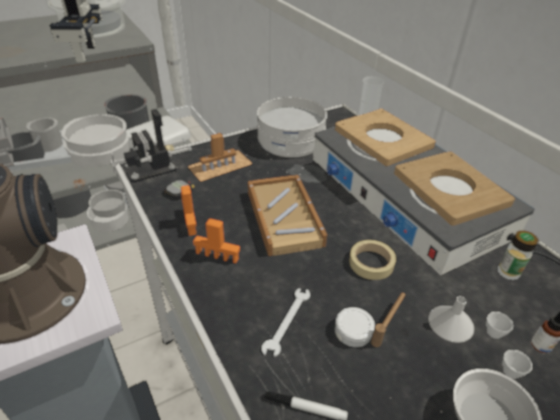

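View pics/top0.png

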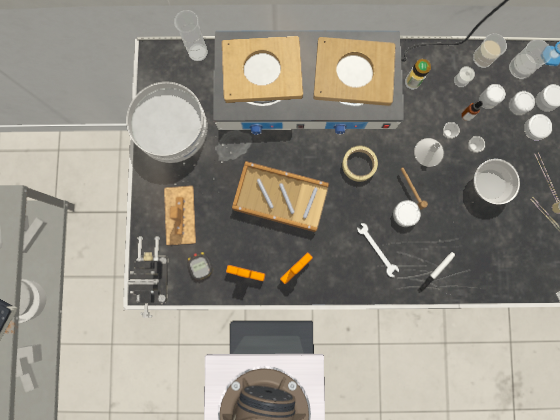

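View pics/wrist0.png

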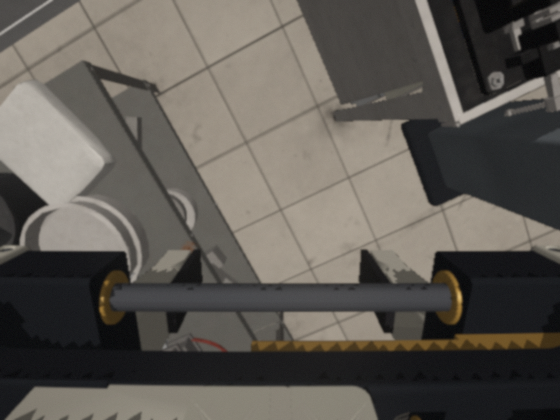

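The rake candidates are the wooden one on the cork mat (top ~178,215; scene ~218,155) and two orange ones (top 245,273 and 297,269). The wooden one on the mat fits the description, so I'll enlarge it and the tray to confirm.

```bash
cat > h.py <<'E'
import numpy as np,cv2,pickle
from scipy.spatial.transform import Rotation as R
def load(n): return pickle.load(open(f'pics/{n}.pkl','rb'))
def cam(c):
    "returns K,k1,Rwc (world->cam),t"
    if 'rvec' in c: Rm=R.from_rotvec(c['rvec']).as_matrix(); t=np.array(c['tvec'])
    else:
        s=c['state']; T=np.eye(4);T[:3,:3]=R.from_euler('xyz',s['eef_rot'],degrees=True).as_matrix();T[:3,3]=s['tcp_pos']
        W=np.linalg.inv(T@c['T_tool_cam']); Rm=W[:3,:3];t=W[:3,3]
    return c['intrinsics'],c['k1'],Rm,t
def proj(c,P):
    K,k,Rm,t=cam(c); q=np.atleast_2d(P)@Rm.T+t; s=q[:,:2]/q[:,2:]; s=s*(1+k*(s**2).sum(1,keepdims=True))
    return s@K[:2,:2].T+K[:2,2]
def ray(c,uv):
    K,k,Rm,t=cam(c); d=(np.array(uv,float)-K[:2,2])/np.array([K[0,0],K[1,1]]); s=d.copy()
    for _ in range(20): s=d/(1+k*(s@s))
    o=-Rm.T@t; v=Rm.T@np.array([s[0],s[1],1]); return o,v/np.linalg.norm(v)
def onz(c,uv,z): o,v=ray(c,uv); return o+v*(z-o[2])/v[2]
def tri(*obs):
    A=np.zeros((3,3));b=np.zeros(3)
    for c,uv in obs:
        o,v=ray(c,uv);M=np.eye(3)-np.outer(v,v);A+=M;b+=M@o
    p=np.linalg.solve(A,b)
    return p,[np.round(proj(c,p)[0]-uv,1) for c,uv in obs]
def crop(c,x0,y0,x1,y1,f,out):
    im=c['color'][y0:y1,x0:x1,::-1]; im=cv2.resize(im,None,fx=f,fy=f,interpolation=cv2.INTER_CUBIC)
    for x in range((x0+9)//10*10,x1,10):
        cv2.line(im,((x-x0)*f,0),((x-x0)*f,5),(0,255,255),1)
        if x%20==0: cv2.putText(im,str(x),((x-x0)*f,16),0,.4,(0,255,255),1)
    for y in range((y0+9)//10*10,y1,10):
        cv2.line(im,(0,(y-y0)*f),(5,(y-y0)*f),(0,255,255),1); 
        if y%20==0: cv2.putText(im,str(y),(6,(y-y0)*f+4),0,.4,(0,255,255),1)
    cv2.imwrite(out,im)
E
python3 - <<'E'
from h import *
s=load('scene0');t=load('top0')
crop(t,150,150,340,290,4,'pics/c1.png')
crop(s,180,120,340,270,5,'pics/c2.png') if 0 else crop(s,175,120,335,265,4,'pics/c2.png')
E
```

```text
(no output)
```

View pics/c1.png

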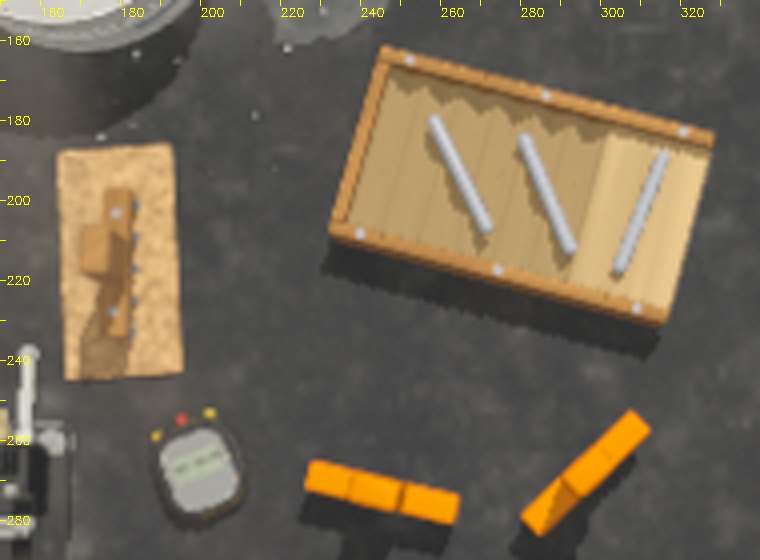

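View pics/c2.png

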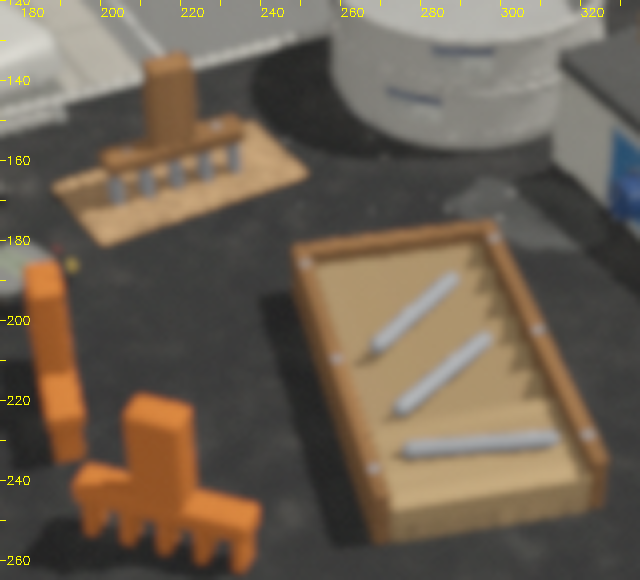

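```bash
cat > fit.py <<'E'
from h import *
from scipy.optimize import least_squares
def fit(obs,p0=(0.6,0,0,0)):
    "obs: list (cam, local xyz mm, uv); fit x,y,z,yaw"
    def f(p):
        c,s=np.cos(p[3]),np.sin(p[3]); out=[]
        for cm,l,uv in obs:
            l=np.array(l)/1000; w=np.array([p[0]+c*l[0]-s*l[1],p[1]+s*l[0]+c*l[1],p[2]+l[2]]); out+=list(proj(cm,w)[0]-uv)
        return out
    r=least_squares(f,p0,loss='soft_l1'); return r.x,np.array(f(r.x)).reshape(-1,2)
E
python3 - <<'E'
from fit import *
s=load('scene0');t=load('top0')
np.set_printoptions(precision=4,suppress=True)
o=[(t,(67,129,38),(246,161.5)),(t,(-67,129,38),(233,208)),(t,(67,-107,38),(328.5,184)),(t,(-67,-107,38),(316.5,231)),
(s,(-67,129,38),(248,182)),(s,(67,129,38),(296,175)),(s,(67,-107,38),(323,235)),(s,(-67,-107,38),(268,254))]
p,e=fit(o);print('tray',p,np.degrees(p[3]));print(e)
m=[(t,(80,40,4),(164,187.5)),(t,(80,-40,4),(193,186)),(t,(-80,-40,4),(195.5,243)),(t,(-80,40,4),(166,245)),
(s,(80,-40,4),(252,163)),(s,(-80,-40,4),(200,181)),(s,(-80,40,4),(187.5,166.5))]
p,e=fit(m,(.6,.3,0,0));print('mat',p,np.degrees(p[3]));print(e)
k=[(t,(51,10,39),(176,197)),(t,(51,-10,39),(183,197)),(t,(-51,-10,39),(182.5,234)),
(t,(16,10,100),(170,206)),(t,(16,-10,100),(177,205.5)),(t,(-16,-10,100),(177,218)),(t,(-16,10,100),(169.5,218)),
(s,(16,-10,100),(219.5,137)),(s,(-16,-10,100),(209,139.5)),(s,(-16,10,100),(208,136)),(s,(16,10,100),(218,133)),(s,(-51,-10,39),(201,162))]
p,e=fit(k,(.6,.3,0,0));print('rake',p,np.degrees(p[3]));print(e)
for n,a,b in (('r1',(313,188),(301,218)),('r2',(279,184),(290,213)),('r3',(256.5,180),(270,208))):
    print(n,onz(t,a,.031),onz(t,b,.031))
for n,u in (('watch',(200,267)),('or1',(245,273)),('or2',(297,269)),('pot',(168,122)),('potedge',(180,165)),('clampthing',(150,262))): print(n,onz(t,u,.02))
E
```

```text
tray [ 0.5712 -0.057  -0.0038 -0.2697] -15.452222745397446
[[-0.6662  0.3377]
 [-1.2852  0.624 ]
 [ 0.4504  0.1558]
 [-0.0636  0.5846]
 [-0.526  -0.0133]
 [ 1.9098  0.4364]
 [ 3.8968  1.0966]
 [ 0.1684 -8.5313]]
mat [ 0.5277  0.233  -0.0019  0.0646] 3.701763490201837
[[ 0.235   0.3726]
 [-0.222  -0.0788]
 [-0.2812  0.1434]
 [ 0.1929  0.0831]
 [-0.0859  0.2504]
 [ 0.2875 -0.1791]
 [ 0.2719 -0.2309]]
rake [ 0.521   0.2274 -0.0012 -0.0068] -0.38859306501865587
[[-0.4343  0.236 ]
 [-0.066   0.2551]
 [-0.7908  0.904 ]
 [-0.3649  0.6242]
 [ 0.4045  1.1476]
 [-0.0197  1.0524]
 [-0.3169  1.0239]
 [ 3.8008 -0.5286]
 [ 3.0603 -0.155 ]
 [ 1.141  -0.1744]
 [ 2.2882  0.0198]
 [ 0.6603  0.1963]]
r1 [ 0.5974 -0.1348  0.031 ] [ 0.5153 -0.1014  0.031 ]
r2 [ 0.6087 -0.0424  0.031 ] [ 0.529  -0.0719  0.031 ]
r3 [0.62   0.0189 0.031 ] [ 0.5428 -0.0179  0.031 ]
watch [0.385  0.1703 0.02  ]
or1 [0.3687 0.0493 0.02  ]
or2 [ 0.379 -0.09   0.02 ]
pot [0.7898 0.2691 0.02  ]
potedge [0.6656 0.2316 0.02  ]
clampthing [0.3985 0.3058 0.02  ]
```

```bash
python3 - <<'E'
from h import *
s=load('scene0');t=load('top0')
a=load('scene0');crop(a,90,80,250,220,4,'pics/c3.png');crop(t,115,80,255,320,3,'pics/c4.png')
E
```

```text
(no output)
```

View pics/c3.png

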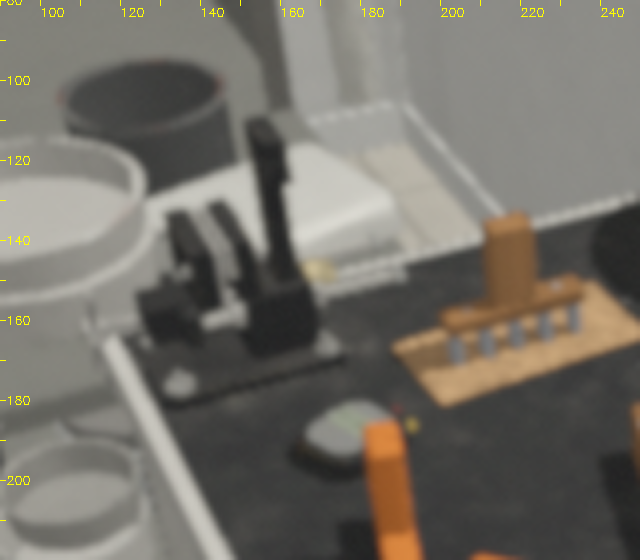

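View pics/c4.png

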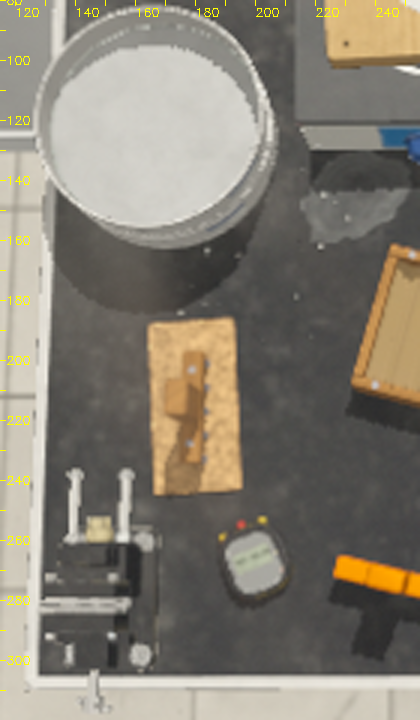

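```bash
cat >> h.py <<'E'
def move(target,yaw,st,cmd=None):
    "shift & rotvec in tool axes to reach target TCP, tool straight down with yaw deg"
    Rc=R.from_euler('xyz',st['eef_rot'],degrees=True); Rt=R.from_euler('xyz',[180,0,yaw],degrees=True)
    d=Rc.inv().apply(np.array(target)-st['tcp_pos']); w=(Rc.inv()*Rt).as_rotvec()
    return np.round(d,4),np.round(w,4)
E
python3 - <<'E'
from h import *
s=load('scene0');t=load('top0')
print(tri((s,(154,110)),(t,(156,281))),tri((s,(154,110)),(t,(128,281))))
from plant import r
st=r.get_state()
for tg,y in (((.298,.605,.33),-26.2),((.40,.40,.33),-15),((.455,.23,.28),0)): print(tg,move(tg,y,st))
E
```

```text
(array([0.36040388, 0.23292935, 0.20986407]), [array([-5.1,  0.1]), array([ 1.6, -5. ])]) (array([0.36835378, 0.30613242, 0.17432609]), [array([-8.4,  0. ]), array([ 2.9, -8.3])])
(0.298, 0.605, 0.33) (array([-1.000e-04,  4.000e-04, -1.042e-01]), array([ 0.0012, -0.0002, -0.0006]))
(0.4, 0.4, 0.33) (array([ 0.182 ,  0.1392, -0.1039]), array([ 0.0013, -0.    , -0.1961]))
(0.455, 0.23, 0.28) (array([ 0.3065,  0.2673, -0.0538]), array([ 1.300e-03,  1.000e-04, -4.579e-01]))
```

>>> {"method": "step_arm", "body": {"increments": [[[0,0,-0.05],[0,0,-0.05],0.3],[[0.03,0.02,-0.09],[0,0,-0.1],0.3],[[0.07,0.05,-0.104],[0,0,-0.15],0.3],[[0.11,0.08,-0.104],[0,0,-0.2],0.3],[[0.15,0.11,-0.104],[0,0,-0.25],0.3],[[0.182,0.139,-0.104],[0,0,-0.3],0.3],[[0.22,0.175,-0.09],[0,0,-0.36],0.3],[[0.25,0.21,-0.075],[0,0,-0.42],0.3],[[0.28,0.24,-0.06],[0,0,-0.458],0.3],[[0.3065,0.267,-0.054],[0,0,-0.458],0.3]]}}

```text
time_s: 1.15
tcp_pos: [0.4547, 0.2278, 0.2791]
eef_rot: [179.9, 0.1, 0.1]
contact_force: [0.6, -0.0, 0.7]
gripper_width: 0.0616
```

```bash
cat > snap.py <<'E'
import sys,pickle,cv2
from plant import r
for n in sys.argv[2].split(','):
    s=r.get_state(); c=r.capture(n); c['state']=s
    pickle.dump(c,open(f'pics/{n}{sys.argv[1]}.pkl','wb')); cv2.imwrite(f'pics/{n}{sys.argv[1]}.png',c['color'][:,:,::-1])
print(s['time_s'],s['tcp_pos'].round(4),s['eef_rot'].round(2),s['gripper_width'],s['contact_force'].round(1),abs(s['qd']).max().round(2))
E
python3 snap.py 1 wrist
```

```text
1.15 [0.4547 0.2278 0.2791] [1.7994e+02 9.0000e-02 6.0000e-02] 0.06159880053728663 [ 0.6 -0.   0.7] 38.02
```

View pics/wrist1.png

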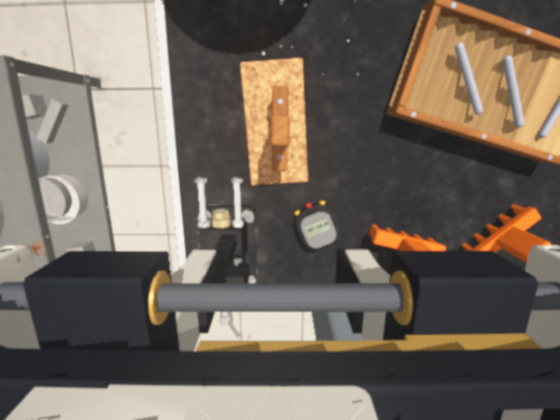

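>>> {"method": "step_arm", "body": {"increments": [[[0.01,0.015,0.04],[0,0,0],0.3],[[0.017,0.03,0.078],[0,0,0],0.3],[[0.017,0.03,0.078],[0,0,0],0.3],[[0.017,0.03,0.078],[0,0,0],0.3],[[0.017,0.03,0.078],[0,0,0],0.3]]}}

```text
time_s: 1.7
tcp_pos: [0.4731, 0.2015, 0.2042]
eef_rot: [-179.9, -0.1, 0.0]
contact_force: [-0.6, -0.1, 0.9]
gripper_width: 0.0611
```

```bash
python3 snap.py 2 wrist; python3 -c "
from h import *
crop(load('wrist1'),220,40,330,200,4,'pics/c5.png')
crop(load('wrist2'),150,0,340,180,4,'pics/c6.png')"
```

```text
1.7 [0.4731 0.2015 0.2042] [-1.7993e+02 -1.2000e-01  5.0000e-02] 0.06106304263696934 [-0.6 -0.1  0.9] 0.49
```

View pics/wrist2.png

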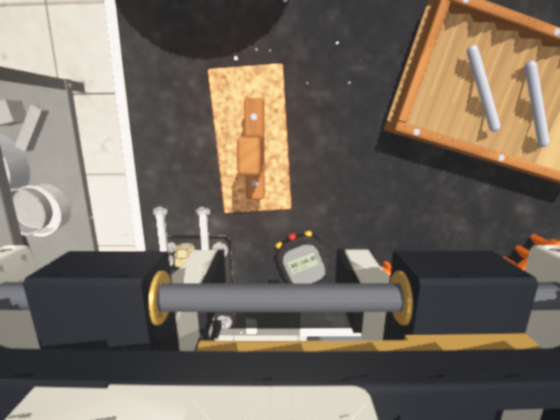

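View pics/c6.png

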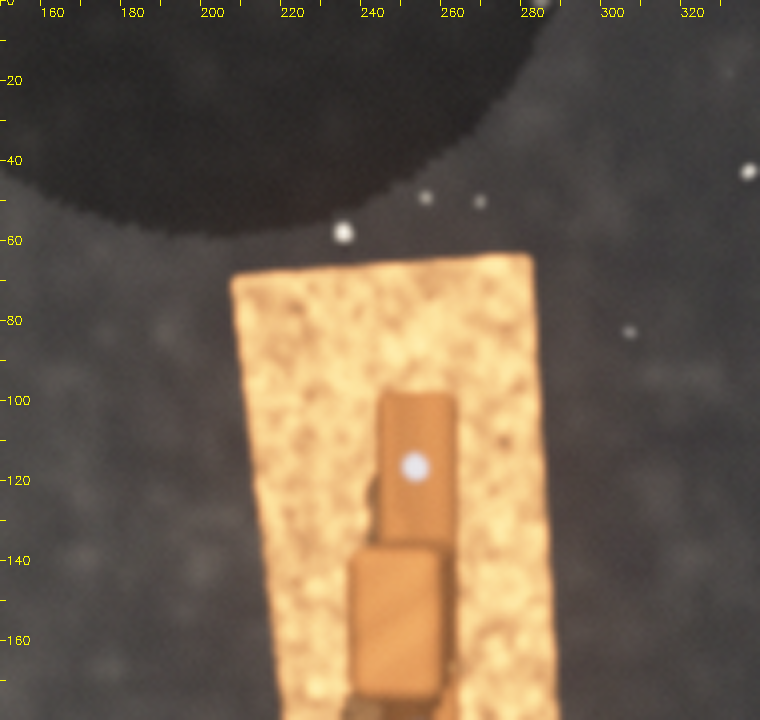

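View pics/c5.png

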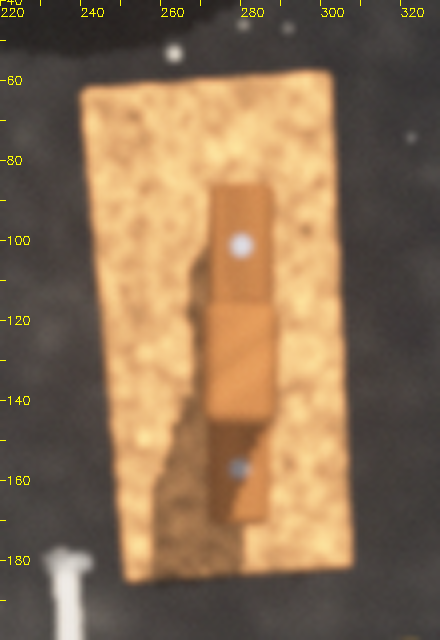

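```bash
python3 - <<'E'
from fit import *
np.set_printoptions(precision=4,suppress=True)
a=load('wrist1');b=load('wrist2');t=load('top0')
H=[(16,10,100),(16,-10,100),(-16,-10,100),(-16,10,100)];B=[(51,10,39),(51,-10,39),(-51,-10,39),(-51,10,39)];M=[(80,40,4),(80,-40,4),(-80,-40,4),(-80,40,4)]
def mk(c,L,U): return [(c,l,u) for l,u in zip(L,U)]
h2=mk(b,H,[(238,137),(259.5,137),(259.5,174),(238.5,174)])+mk(b,B,[(245,98),(263,98)])
h1=mk(a,H,[(271,116.5),(289,116),(288,144),(271,145)])+mk(a,B,[(272,86),(287,86),(287,170),(273,170)])
for o in(h2,h1,h2+h1):
    p,e=fit(o,(.52,.23,0,0));print('rake',p,np.degrees(p[3]),abs(e).mean(0),e[:4].ravel())
m2=mk(b,M,[(207.5,68),(283,63.5),(291,209),(222,213)]);m1=mk(a,M,[(240,62),(303,58),(308,181.5),(251,185.5)])
for o in(m2,m1,m2+m1):
    p,e=fit(o,(.52,.23,0,0));print('mat',p,np.degrees(p[3]),abs(e).mean(0))
E
```

```text
rake [ 0.5203  0.2302 -0.0097 -0.0088] -0.5068719778210369 [0.9017 0.3912] [-1.1593 -0.5141  0.7802 -0.3031  1.0352  0.0194 -0.6718 -0.1988]
rake [ 0.5205  0.2295 -0.0109  0.005 ] 0.28592033895196634 [0.5521 0.8434] [-0.6432 -1.2424  0.0551 -0.8112  0.9343  1.635  -0.2964  0.7008]
rake [ 0.5204  0.2297 -0.009   0.0008] 0.04433688451624053 [0.7427 0.6001] [-0.9432 -0.4687  1.0579 -0.4891  1.6555 -0.0534 -0.1096 -0.0545]
mat [0.5263 0.2358 0.0018 0.0561] 3.2122490334616125 [0.5356 0.2022]
mat [0.5259 0.2351 0.0008 0.0647] 3.705360628209048 [0.1422 0.2024]
mat [0.5261 0.2354 0.0014 0.0612] 3.50516857832038 [0.4145 0.3148]
```

```bash
python3 - <<'E'
from fit import *
from plant import r
np.set_printoptions(precision=4,suppress=True)
a=load('wrist1');b=load('wrist2');t=load('top0');s=load('scene0')
hc=[(a,(279.8,130.4)),(b,(248.9,155.5)),(t,(173.5,211.8)),(s,(213.7,136.4))]
bolt=[(a,(280,101)),(b,(253.5,116.5)),(t,(178.2,203))]
for o in (hc[:2],[hc[1],hc[2]],hc[:3],hc): print(tri(*o))
print(tri(*bolt[:2]),tri(*bolt[1:]))
st=r.get_state()
for tg in ((.5203,.23,.15),(.5203,.23,.060)): print(move(tg,0,st))
E
```

```text
(array([0.5209, 0.2295, 0.0964]), [array([-0., -0.]), array([0., 0.])])
(array([0.5224, 0.2275, 0.1025]), [array([ 1.6, -1. ]), array([-0.6,  0.3])])
(array([0.5219, 0.2285, 0.0994]), [array([ 0.9, -0.9]), array([ 0.8, -0.8]), array([-0.7,  0.6])])
(array([0.5203, 0.2294, 0.0974]), [array([0.1, 0.6]), array([0.1, 0.9]), array([-0.8,  1.4]), array([ 2. , -0.1])])
(array([0.5537, 0.2293, 0.0441]), [array([-0., -0.]), array([0., 0.])]) (array([0.5544, 0.2285, 0.0451]), [array([ 0.7, -0.8]), array([-0.3,  0.3])])
(array([ 0.0471, -0.0282,  0.0545]), array([-0.0017, -0.0024,  0.001 ]))
(array([ 0.0469, -0.028 ,  0.1445]), array([-0.0017, -0.0024,  0.001 ]))
```

>>> {"method": "step_arm", "body": {"increments": [[[0.02,-0.012,0.02],[0,0,0],0.3],[[0.04,-0.025,0.045],[0,0,0],0.3],[[0.0475,-0.0278,0.07],[0,0,0],0.3],[[0.0475,-0.0278,0.1],[0,0,0],0.3],[[0.0475,-0.0278,0.125],[0,0,0],0.3],[[0.0475,-0.0278,0.144],[0,0,0],0.3],[[0.0475,-0.0278,0.144],[0,0,0],0.3]]}}

```text
time_s: 2.45
tcp_pos: [0.5189, 0.2285, 0.0572]
eef_rot: [179.9, 0.1, 0.0]
contact_force: [-0.8, -0.2, -0.1]
gripper_width: 0.0616
```

>>> {"method": "step_arm", "body": {"increments": [[[0,0,0],[0,0,0],0.5],[[0,0,0],[0,0,0],0.7],[[0,0,0],[0,0,0],0.85],[[0,0,0],[0,0,0],1],[[0,0,0],[0,0,0],1],[[0,0,0],[0,0,0],1],[[0,0,0],[0,0,0],1]], "force": 45}}

```text
time_s: 3.15
tcp_pos: [0.5199, 0.2284, 0.0589]
eef_rot: [-180.0, -0.0, 0.0]
contact_force: [-0.6, -0.2, 4.3]
gripper_width: 0.0198
```

```bash
python3 snap.py 3 wrist,scene; python3 -c "
from h import *
crop(load('scene3'),175,90,275,200,5,'pics/c7.png')"
```

```text
3.2 [0.5199 0.2283 0.0589] [-1.8e+02 -2.0e-02  2.0e-02] 0.019702176172724597 [-2.9 -0.   4.3] 0.1
```

View pics/wrist3.png

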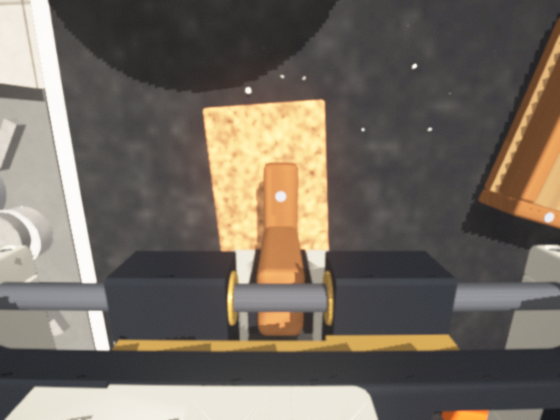

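View pics/c7.png

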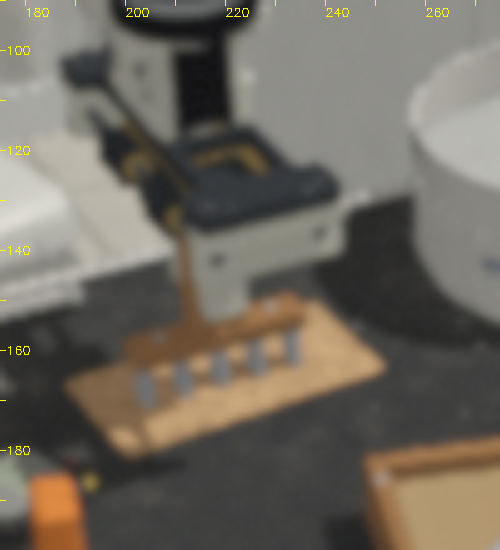

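>>> {"method": "step_arm", "body": {"increments": [[[0,0,-0.03],[0,0,0],1],[[0,0,-0.07],[0,0,0],1],[[-0.005,0.02,-0.12],[0,0,0],1],[[-0.02,0.06,-0.15],[0,0,0],1],[[-0.03,0.105,-0.175],[0,0,0],1],[[-0.04,0.15,-0.195],[0,0,0],1],[[-0.05,0.195,-0.205],[0,0,0],1],[[-0.06,0.24,-0.211],[0,0,0],1],[[-0.07,0.275,-0.211],[0,0,0],1],[[-0.07,0.288,-0.211],[0,0,0],1]]}}

```text
time_s: 4.25
tcp_pos: [0.448, -0.0623, 0.2697]
eef_rot: [-180.0, 0.0, -0.1]
contact_force: [1.7, 1.0, -2.4]
gripper_width: 0.0199
```

>>> {"method": "step_arm", "body": {"increments": [[[0,0,0],[0,0,0],1],[[0,0,0],[0,0,0],1]]}}

```text
time_s: 4.45
tcp_pos: [0.4496, -0.0597, 0.2692]
eef_rot: [-180.0, 0.0, -0.1]
contact_force: [-0.2, -0.1, -1.1]
gripper_width: 0.0201
```

```bash
python3 snap.py 4 wrist; python3 -c "
from h import *
crop(load('wrist4'),150,10,400,220,3,'pics/c8.png')"
```

```text
4.45 [ 0.4496 -0.0597  0.2692] [-1.7999e+02  3.0000e-02 -6.0000e-02] 0.020121871185744954 [-0.2 -0.1 -1.1] 1.33
```

View pics/wrist4.png

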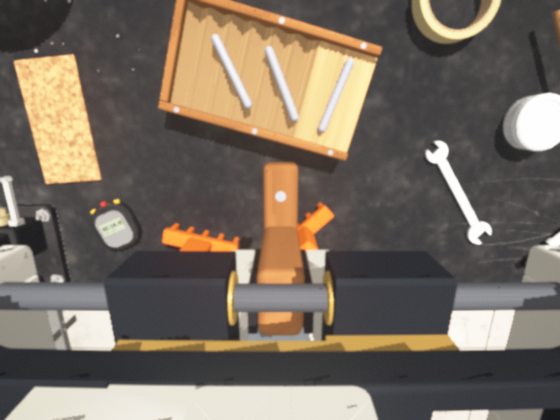

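View pics/c8.png

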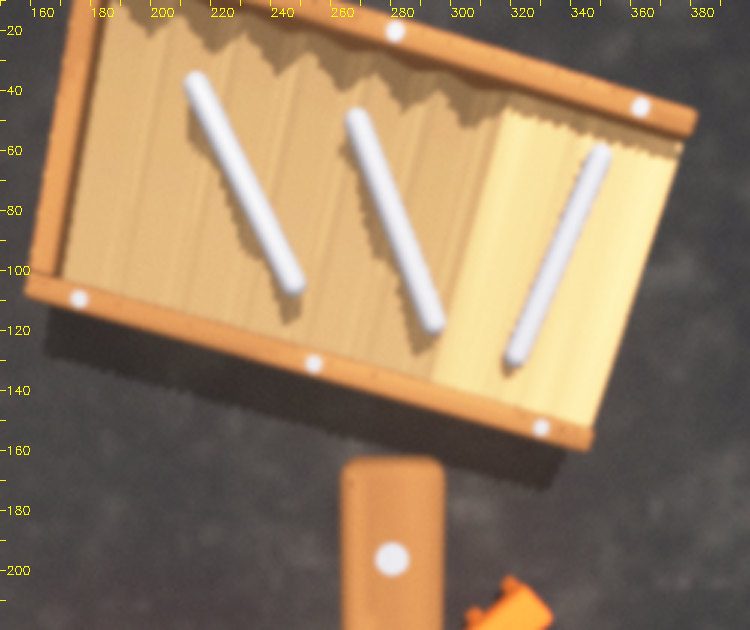

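```bash
python3 - <<'E'
from fit import *
np.set_printoptions(precision=4,suppress=True)
w=load('wrist4');t=load('top0');s=load('scene0')
o=[(w,(-67,129,38),(158,108.7)),(w,(-67,-107,38),(346.9,160.2)),(w,(67,-107,38),(382.3,47.3)),(w,(57,-107,38),(380.2,55.3)),(w,(-57,119,38),(170.7,102.7)),(w,(-57,-107,38),(348.3,153.3)),(w,(-57,-37,26),(293.3,137.7))]
ot=[(t,(67,129,38),(245.5,161.5)),(t,(-67,129,38),(232.5,208)),(t,(67,-107,38),(328.5,183.5)),(t,(-67,-107,38),(316.5,231))]
for q in (o,ot,o+ot):
    p,e=fit(q,(.57,-.057,0,-.27));print('tray',p,np.degrees(p[3]));print(e.T)
p,e=fit(o+ot,(.57,-.057,0,-.27)); np.save('tray.npy',p)
def loc(P): 
    c,sn=np.cos(p[3]),np.sin(p[3]); d=P[:2]-p[:2]; return np.array([c*d[0]+sn*d[1],-sn*d[0]+c*d[1]])*1000
for n,a,b in (('r1',(350.5,60),(321.5,129.5)),('r2',(268.5,48),(295,118.5)),('r3',(215,36),(248,106))):
    A,B=loc(onz(w,a,.031)),loc(onz(w,b,.031)); print(n,A,B,(A+B)/2,np.degrees(np.arctan2(*(A-B)[::-1])),np.linalg.norm(A-B))
E
```

```text
tray [ 0.5711 -0.0549 -0.0014 -0.2654] -15.2062497094186
[[ 0.8144 -0.8944  0.5607 -0.2923 -2.2867  0.2565  0.5654]
 [ 0.2743  0.3873 -0.3356  0.818   0.0264 -0.5356 -0.6306]]
tray [ 0.5742 -0.0574 -0.0125 -0.2675] -15.324464852263846
[[ 0.1468 -0.2651  0.2192 -0.0995]
 [ 0.1149  0.0915  0.0905 -0.3042]]
tray [ 0.5713 -0.0553 -0.0021 -0.2662] -15.252606614787783
[[ 1.3379 -0.7072  0.79   -0.066  -1.7686  0.4471  0.8509 -0.9746 -1.4575
  -0.1699 -0.5408]
 [ 0.0451  0.2439 -0.2673  0.8679 -0.1858 -0.6658 -0.7791  0.2775  0.6738
   0.3382  0.3723]]
r1 [ 45.0227 -76.0788] [-39.3122 -66.6984] [  2.8553 -71.3886] -6.346795658840201 84.85500049733544
r2 [32.0637 19.4949] [-35.4064 -31.6128] [-1.6713 -6.0589] 37.143493335680596 84.64163908846804
r3 [28.3614 82.0102] [-36.3207  27.2137] [-3.9796 54.6119] 40.27011224196113 84.77279167437653
```

```bash
cat >> h.py <<'E'
TP=np.array([0.5712,-0.055]);TY=np.radians(-15.25)
def tw(x,y,z): c,s=np.cos(TY),np.sin(TY); x/=1000;y/=1000; return np.array([TP[0]+c*x-s*y,TP[1]+s*x+c*y,z])
def loc(P):
    c,s=np.cos(TY),np.sin(TY); d=np.array(P[:2])-TP; return np.array([c*d[0]+s*d[1],-s*d[0]+c*d[1]])*1000
E
python3 - <<'E'
from h import *
from plant import r
st=r.get_state()
for z in (.16,.0825): print(tw(0,-100,z),move(tw(0,-100,z),-15.25,st))
E
```

```text
[ 0.54489688 -0.15147873  0.16      ] (array([0.0951, 0.0922, 0.1092]), array([-1.000e-04,  6.000e-04,  2.661e-01]))
[ 0.54489688 -0.15147873  0.0825    ] (array([0.0952, 0.0922, 0.1867]), array([-1.000e-04,  6.000e-04,  2.661e-01]))
```

>>> {"method": "step_arm", "body": {"increments": [[[0.025,0.025,0.01],[0,0,0.07],1],[[0.05,0.05,0.03],[0,0,0.14],1],[[0.07,0.07,0.06],[0,0,0.2],1],[[0.09,0.085,0.085],[0,0,0.266],1],[[0.095,0.092,0.109],[0,0,0.266],1],[[0.095,0.092,0.125],[0,0,0.266],1],[[0.095,0.092,0.145],[0,0,0.266],1],[[0.095,0.092,0.165],[0,0,0.266],1],[[0.095,0.092,0.18],[0,0,0.266],1],[[0.095,0.092,0.18],[0,0,0.266],1]]}}

```text
time_s: 5.5
tcp_pos: [0.5436, -0.1505, 0.0869]
eef_rot: [179.9, 0.3, -15.2]
contact_force: [-0.5, 0.2, -1.0]
gripper_width: 0.0195
```

>>> {"method": "step_arm", "body": {"increments": [[[0,0,0.003],[0,0,0],1],[[0,0,0.006],[0,0,0],1],[[0,0,0.006],[0,0,0],1]]}}

```text
time_s: 5.8
tcp_pos: [0.5452, -0.1514, 0.0839]
eef_rot: [-180.0, -0.0, -15.2]
contact_force: [0.3, 0.5, -2.4]
gripper_width: 0.02
```

```bash
python3 snap.py 5 wrist,scene; python3 -c "
from h import *
w=load('wrist5');print(loc(w['state']['tcp_pos']))
crop(load('scene5'),230,140,390,270,5,'pics/c9.png')"
```

```text
5.85 [ 0.5452 -0.1515  0.0841] [-1.7999e+02 -4.0000e-02 -1.5220e+01] 0.020020473388522447 [-0.5 -0.7 -1.7] 0.19
[  0.25807218 -99.83239186]
```

View pics/wrist5.png

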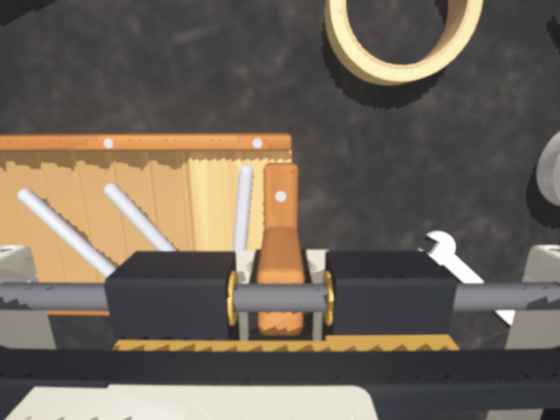

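View pics/c9.png

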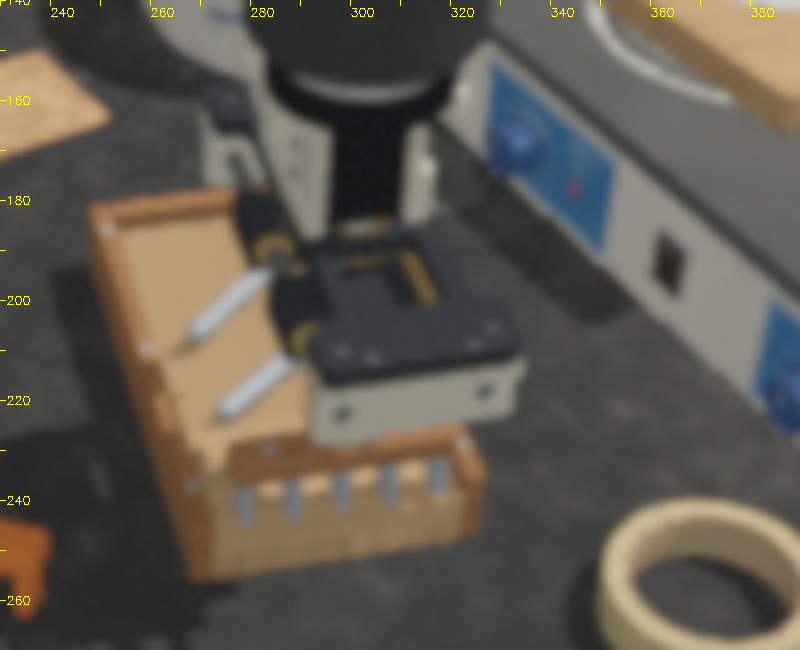

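>>> {"method": "step_arm", "body": {"increments": [[[0,-0.003,0.0012],[0,0,0],1],[[0,-0.006,0.0012],[0,0,0],1],[[0,-0.009,0.0012],[0,0,0],1],[[0,-0.012,0.0012],[0,0,0],1],[[0,-0.015,0.0012],[0,0,0],1],[[0,-0.018,0.0012],[0,0,0],1],[[0,-0.022,0.0012],[0,0,0],1],[[0,-0.026,0.0012],[0,0,0],1],[[0,-0.03,0.0012],[0,0,0],1],[[0,-0.034,0.0012],[0,0,0],1]]}}

```text
time_s: 6.9
tcp_pos: [0.5539, -0.1185, 0.0824]
eef_rot: [180.0, -0.0, -15.2]
contact_force: [0.2, 0.5, -2.0]
gripper_width: 0.0196
```

>>> {"method": "step_arm", "body": {"increments": [[[0,-0.003,0],[0,0,0],1],[[0,-0.006,0],[0,0,0],1],[[0,-0.009,0],[0,0,0],1],[[0,-0.012,0],[0,0,0],1],[[0,-0.015,0],[0,0,0],1],[[0,-0.018,0],[0,0,0],1],[[0,-0.021,0],[0,0,0],1]]}}

```text
time_s: 7.6
tcp_pos: [0.5594, -0.0983, 0.0823]
eef_rot: [-180.0, -0.0, -15.2]
contact_force: [0.5, 0.2, -1.8]
gripper_width: 0.0196
```

```bash
python3 snap.py 6 wrist,scene; python3 -c "
from h import *
w=load('wrist6');print(loc(w['state']['tcp_pos']))
crop(load('scene6'),230,140,390,270,5,'pics/c10.png')"
```

```text
7.65 [ 0.5596 -0.098   0.0824] [-1.7999e+02 -1.0000e-02 -1.5220e+01] 0.019871561394301383 [ 0.5  0.  -0.8] 0.67
[ 4.50772176e-03 -4.49096532e+01]
```

View pics/wrist6.png

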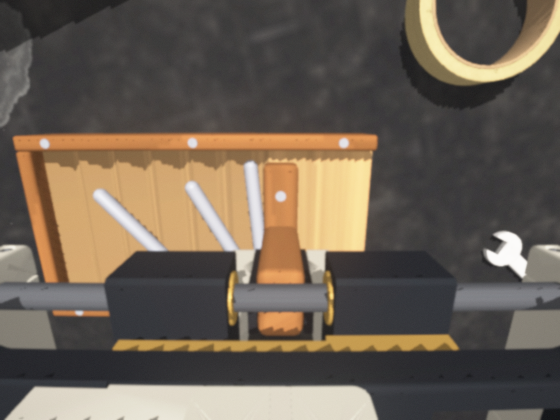

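View pics/c10.png

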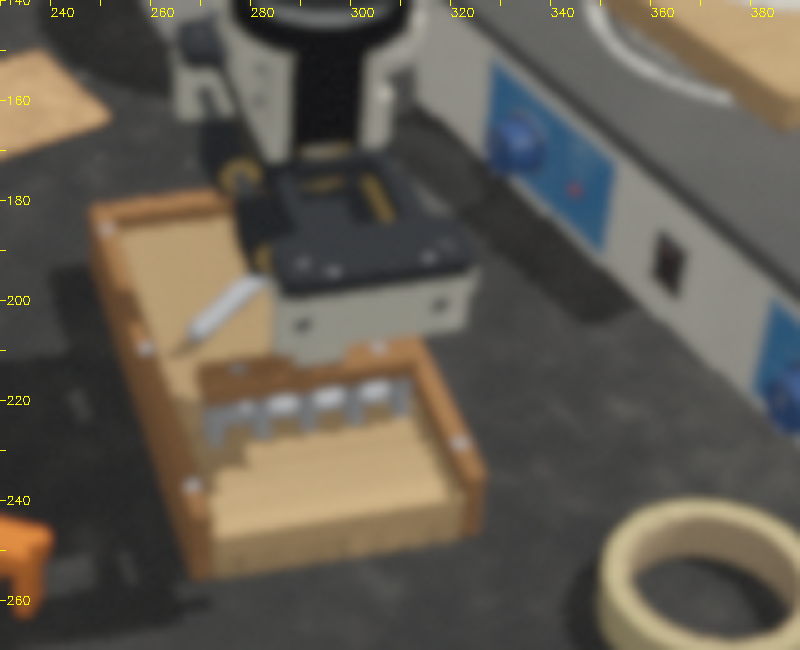

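>>> {"method": "step_arm", "body": {"increments": [[[0,-0.003,0],[0,0,0],1],[[0,-0.006,0],[0,0,0],1],[[0,-0.009,0],[0,0,0],1],[[0,-0.012,0],[0,0,0],1],[[0,-0.014,0],[0,0,0],1],[[0,-0.016,0],[0,0,0],1],[[0,-0.018,0],[0,0,0],1],[[0,-0.02,0],[0,0,0],1]]}}

```text
time_s: 8.5
tcp_pos: [0.5646, -0.0792, 0.0824]
eef_rot: [180.0, 0.0, -15.2]
contact_force: [-0.5, 0.5, -0.9]
gripper_width: 0.0197
```

```bash
python3 snap.py 7 wrist,scene; python3 -c "
from h import *
w=load('wrist7');print(loc(w['state']['tcp_pos']))
crop(load('scene7'),230,140,390,270,5,'pics/c11.png')"
```

```text
8.55 [ 0.5647 -0.079   0.0824] [-1.7999e+02 -1.0000e-02 -1.5220e+01] 0.019682137622843883 [ 0.8  0.1 -1.7] 0.4
[ -0.03471635 -25.07187441]
```

View pics/wrist7.png

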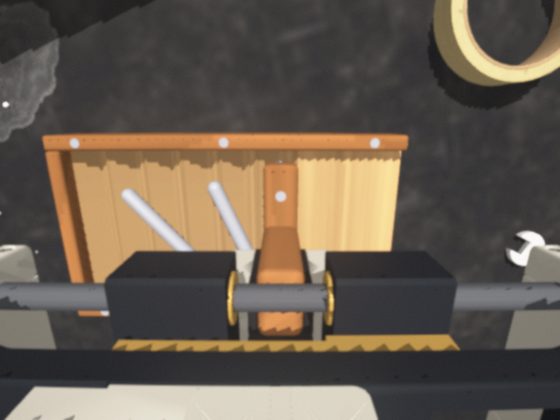

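View pics/c11.png

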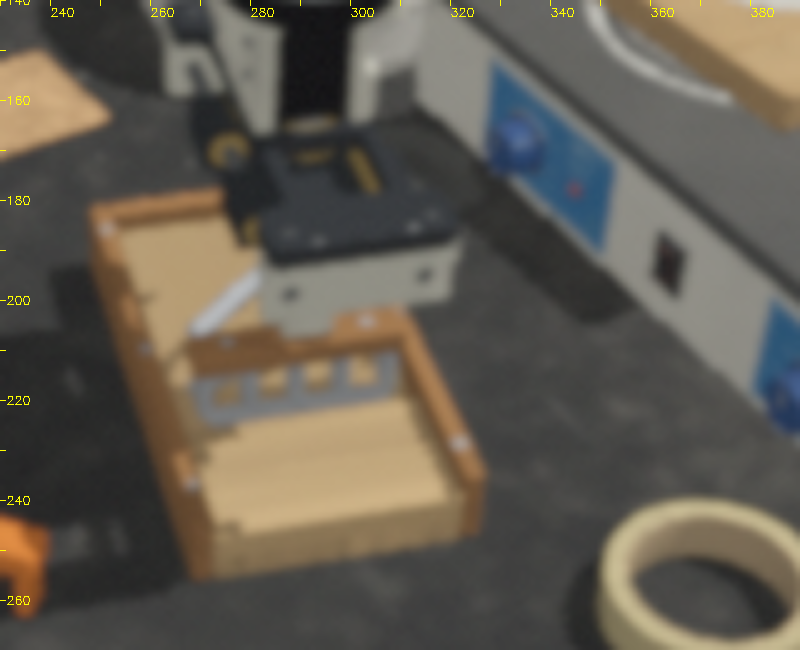

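>>> {"method": "step_arm", "body": {"increments": [[[0,-0.003,0],[0,0,0],1],[[0,-0.006,0],[0,0,0],1],[[0,-0.009,0],[0,0,0],1],[[0,-0.012,0],[0,0,0],1],[[0,-0.015,0],[0,0,0],1],[[0,-0.018,0],[0,0,0],1],[[0,-0.021,0],[0,0,0],1],[[0,-0.024,0],[0,0,0],1]]}}

```text
time_s: 9.4
tcp_pos: [0.5709, -0.0559, 0.0824]
eef_rot: [-180.0, -0.0, -15.2]
contact_force: [0.1, 0.6, -1.8]
gripper_width: 0.0202
```

```bash
python3 snap.py 8 wrist,scene; python3 -c "
from h import *
w=load('wrist8');print(loc(w['state']['tcp_pos']))
crop(load('scene8'),230,140,390,270,5,'pics/c12.png')"
```

```text
9.45 [ 0.5711 -0.0556  0.0824] [-1.800e+02 -1.000e-02 -1.522e+01] 0.02036879073775597 [ 0.5  0.5 -1.2] 0.66
[-0.03283243 -0.91900042]
```

View pics/wrist8.png

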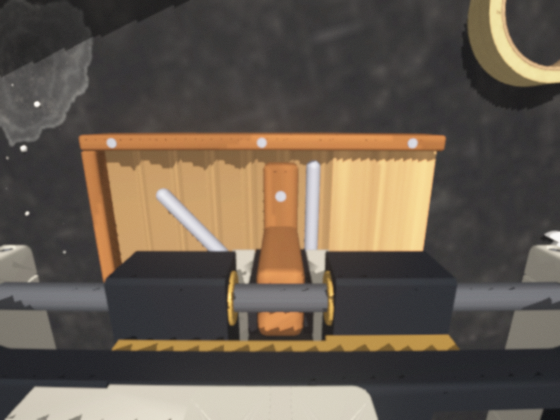

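View pics/c12.png

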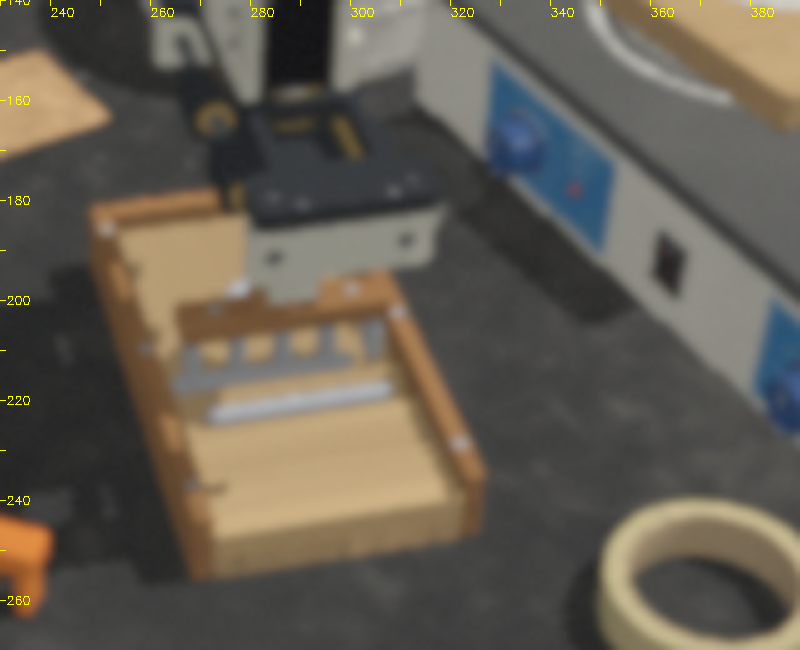

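>>> {"method": "step_arm", "body": {"increments": [[[0,-0.003,0],[0,0,0],1],[[0,-0.006,0],[0,0,0],1],[[0,-0.009,0],[0,0,0],1],[[0,-0.012,0],[0,0,0],1],[[0,-0.015,0],[0,0,0],1],[[0,-0.018,0],[0,0,0],1],[[0,-0.021,0],[0,0,0],1],[[0,-0.024,0],[0,0,0],1]]}}

```text
time_s: 10.3
tcp_pos: [0.5772, -0.0328, 0.0824]
eef_rot: [180.0, 0.0, -15.2]
contact_force: [0.6, -0.2, -1.7]
gripper_width: 0.02
```

```bash
python3 snap.py 9 wrist,scene; python3 -c "
from h import *
w=load('wrist9');print(loc(w['state']['tcp_pos']))
crop(load('scene9'),230,140,390,270,5,'pics/c13.png')"
```

```text
10.35 [ 0.5774 -0.0324  0.0824] [-1.7999e+02 -1.0000e-02 -1.5220e+01] 0.01990665067694123 [ 1.   0.4 -1.6] 0.57
[-0.081424   23.02592147]
```

View pics/wrist9.png

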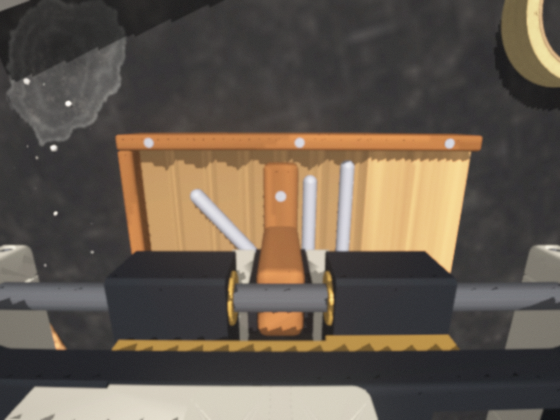

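View pics/c13.png

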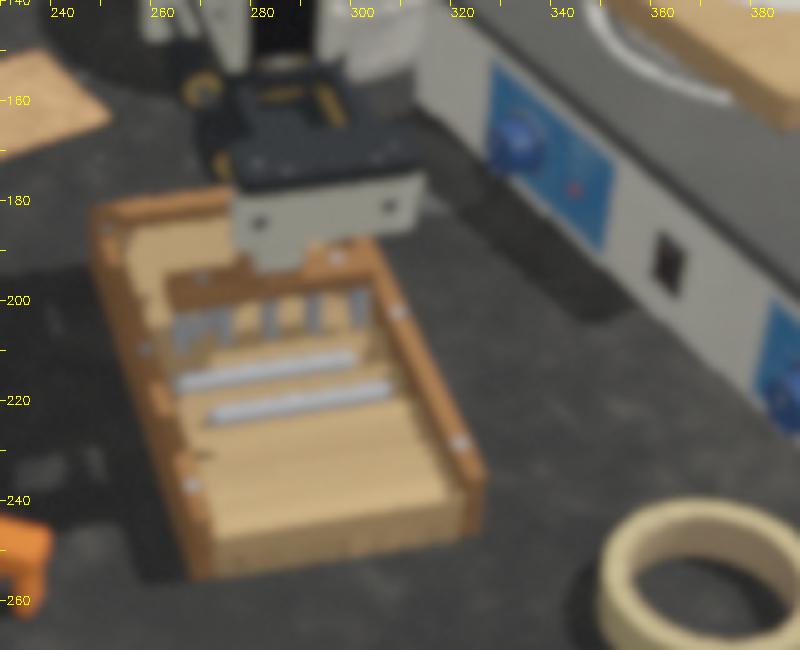

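Rods 1 and 2 are down in the first two grooves (scene ~300,221 and ~283,214). I'll carry on to rod 3.

>>> {"method": "step_arm", "body": {"increments": [[[0,-0.003,0],[0,0,0],1],[[0,-0.006,0],[0,0,0],1],[[0,-0.009,0],[0,0,0],1],[[0,-0.012,0],[0,0,0],1],[[0,-0.015,0],[0,0,0],1],[[0,-0.018,0],[0,0,0],1],[[0,-0.021,0],[0,0,0],1],[[0,-0.024,0],[0,0,0],1],[[0,-0.027,0],[0,0,0],1],[[0,-0.03,0],[0,0,0],1]]}}

```text
time_s: 11.4
tcp_pos: [0.5851, -0.0038, 0.0824]
eef_rot: [180.0, 0.0, -15.2]
contact_force: [-0.4, 0.1, -1.6]
gripper_width: 0.0196
```

```bash
python3 snap.py 10 wrist,scene; python3 -c "
from h import *
w=load('wrist10');print(loc(w['state']['tcp_pos']))
crop(load('scene10'),230,140,390,270,5,'pics/c14.png')"
```

```text
11.45 [ 0.5852 -0.0035  0.0824] [-180.     -0.    -15.22] 0.01939505702452778 [-0.1  0.2 -1.4] 0.36
[-0.08729522 52.99928496]
```

View pics/wrist10.png

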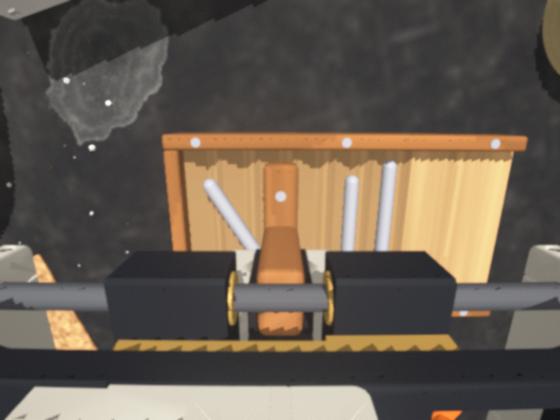

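View pics/c14.png

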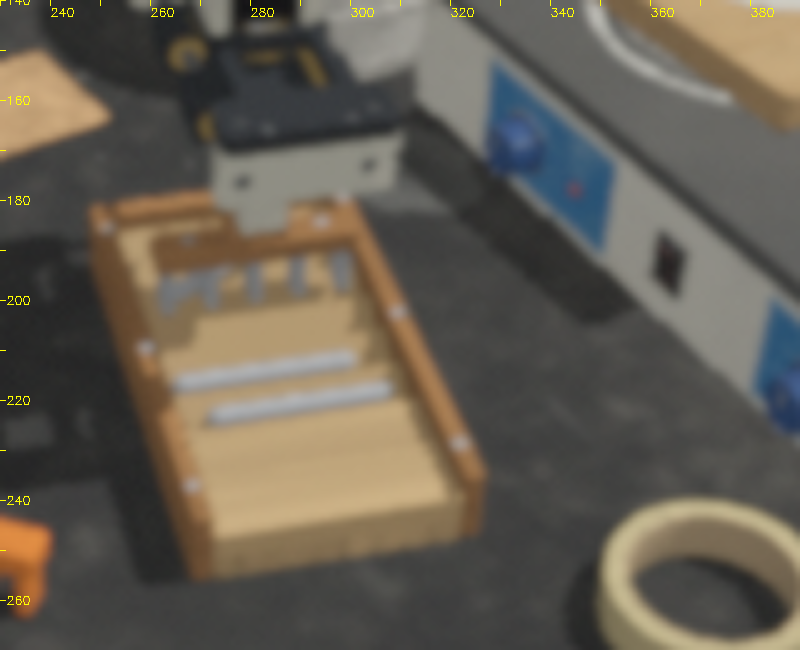

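>>> {"method": "step_arm", "body": {"increments": [[[0,-0.003,0],[0,0,0],1],[[0,-0.006,0],[0,0,0],1],[[0,-0.009,0],[0,0,0],1],[[0,-0.012,0],[0,0,0],1],[[0,-0.015,0],[0,0,0],1],[[0,-0.018,0],[0,0,0],1],[[0,-0.021,0],[0,0,0],1]]}}

```text
time_s: 12.2
tcp_pos: [0.5906, 0.0165, 0.0823]
eef_rot: [180.0, 0.0, -15.2]
contact_force: [-0.8, 0.3, -1.7]
gripper_width: 0.0199
```

```bash
python3 snap.py 11 wrist,scene; python3 -c "
from h import *
w=load('wrist11');print(loc(w['state']['tcp_pos']))
crop(load('scene11'),230,140,390,270,5,'pics/c15.png')"
```

```text
12.25 [0.5908 0.0168 0.0824] [-1.7999e+02 -1.0000e-02 -1.5220e+01] 0.019578419297308518 [ 1.1  0.7 -1.7] 0.57
[-0.1096907  74.06870988]
```

View pics/wrist11.png

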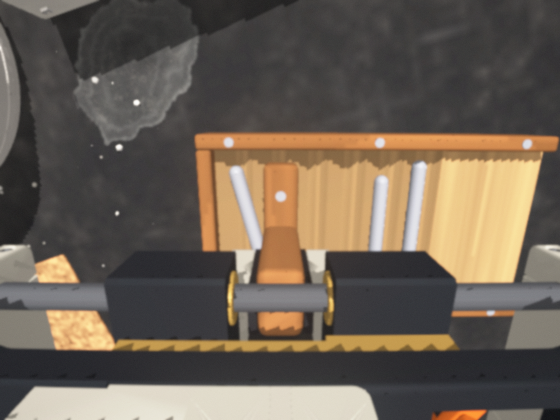

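View pics/c15.png

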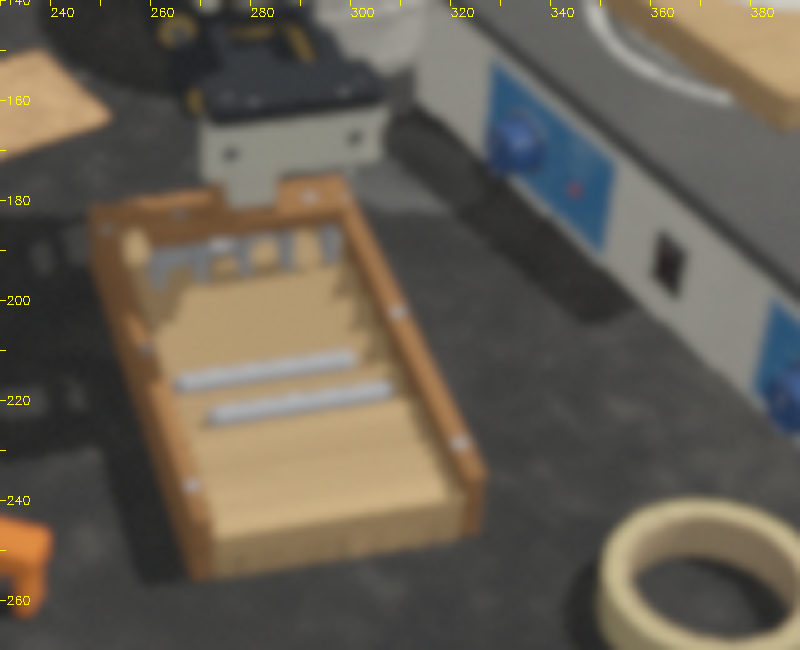

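>>> {"method": "step_arm", "body": {"increments": [[[0,-0.002,0],[0,0,0],1],[[0,-0.004,0],[0,0,0],1],[[0,-0.006,0],[0,0,0],1],[[0,-0.008,0],[0,0,0],1],[[0,-0.01,0],[0,0,0],1],[[0,-0.012,0],[0,0,0],1]]}}

```text
time_s: 12.9
tcp_pos: [0.5938, 0.028, 0.0824]
eef_rot: [-180.0, -0.0, -15.2]
contact_force: [0.1, 0.3, -1.6]
gripper_width: 0.0196
```

```bash
python3 snap.py 12 wrist,scene; python3 -c "
from h import *
w=load('wrist12');print(loc(w['state']['tcp_pos']))
crop(load('scene12'),230,150,350,250,6,'pics/c16.png')"
```

```text
12.95 [0.5939 0.0282 0.0824] [-1.7999e+02 -1.0000e-02 -1.5220e+01] 0.01970540717779126 [ 1.1  0.  -1.9] 0.39
[-3.20716730e-02  8.59819273e+01]
```

View pics/wrist12.png

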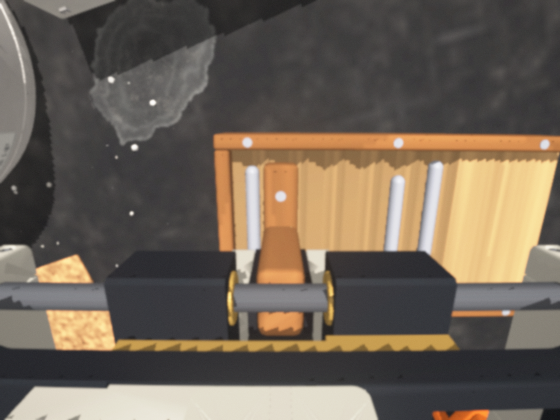

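View pics/c16.png

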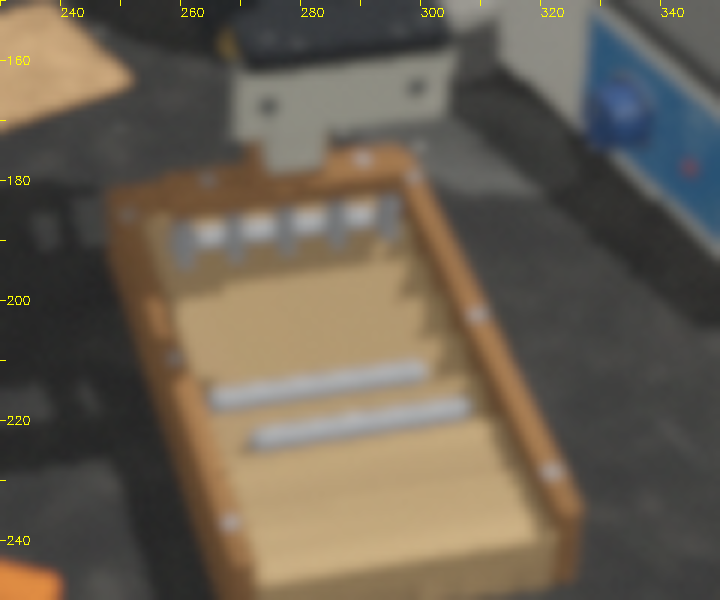

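```bash
python3 - <<'E'
from h import *
w=load('wrist12')
crop(w,205,130,465,260,3,'pics/c17.png')
for n,a,b in (('r3',(251.5,168),(253.5,248)),('r2',(398,178),(392,248)),('r1',(435,165),(427,248))):
  for z in (.02,.031): print(n,z,loc(onz(w,a,z)).round(1),loc(onz(w,b,z)).round(1))
E
```

```text
r3 0.02 [ 43.1 107.2] [-18.1 107.2]
r3 0.031 [ 44.6 106.2] [-13.5 106.2]
r2 0.02 [36.1  2.2] [-18.1   1. ]
r2 0.031 [38.   6.4] [-13.5   5.2]
r1 0.02 [ 45.6 -23.5] [-18.1 -26.2]
r1 0.031 [ 47. -18.] [-13.5 -20.6]
```

View pics/c17.png

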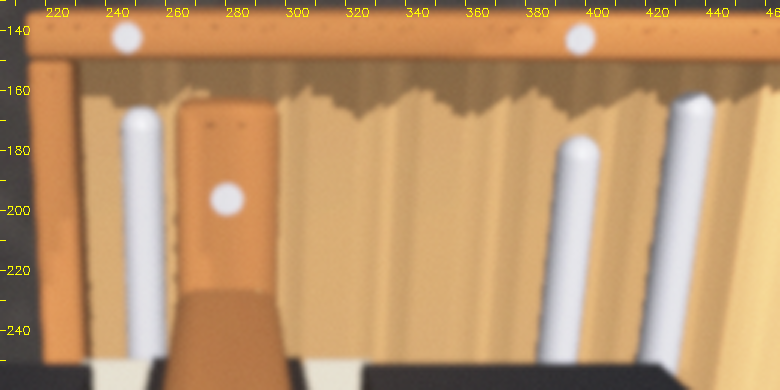

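```bash
python3 - <<'E'
from h import *
s=load('scene12')
for y,z in ((106,.020),(106,.031),(99,.031),(2,.02),(-24,.02)):
  print(y,z,[proj(s,tw(x,y,z))[0].round(1) for x in (-41,0,45)])
E
```

```text
106 0.02 [array([258.9, 190. ]), array([274.5, 187.9]), array([291.4, 185.6])]
106 0.031 [array([258.8, 186.6]), array([274.5, 184.5]), array([291.5, 182.2])]
99 0.031 [array([259.4, 188.2]), array([275.2, 186.1]), array([292.2, 183.8])]
2 0.02 [array([268.1, 216.1]), array([284.8, 213.6]), array([302.8, 210.9])]
-24 0.02 [array([270.7, 223.2]), array([287.6, 220.6]), array([305.9, 217.8])]
```

```bash
python3 - <<'E'
from h import *
from plant import r
st=r.get_state()
for tg,y in (((.455,-.04,.27),0),): print(move(tg,y,st))
E
```

```text
(array([-0.1161,  0.1021, -0.1876]), array([-0.000e+00, -1.000e-04, -2.655e-01]))
```

>>> {"method": "step_arm", "body": {"increments": [[[0,0,-0.015],[0,0,0],1],[[0,0,-0.04],[0,0,0],1],[[-0.01,0.01,-0.08],[0,0,0],1],[[-0.03,0.03,-0.11],[0,0,-0.06],1],[[-0.055,0.05,-0.14],[0,0,-0.12],1],[[-0.08,0.07,-0.165],[0,0,-0.18],1],[[-0.1,0.09,-0.18],[0,0,-0.23],1],[[-0.116,0.102,-0.1876],[0,0,-0.2655],1],[[-0.116,0.102,-0.1876],[0,0,-0.2655],1],[[-0.116,0.102,-0.1876],[0,0,-0.2655],1]]}}

```text
time_s: 14.0
tcp_pos: [0.4549, -0.0402, 0.2705]
eef_rot: [-180.0, -0.1, -0.1]
contact_force: [0.0, -0.4, -1.5]
gripper_width: 0.0199
```

```bash
python3 snap.py 13 wrist,scene,top; python3 -c "
from h import *
crop(load('wrist13'),120,0,390,200,3,'pics/c18.png')
crop(load('scene13'),175,120,335,260,5,'pics/c19.png')"
```

```text
14.1 [ 0.4552 -0.04    0.2696] [ 1.8e+02  2.0e-02 -4.0e-02] 0.019463739466113076 [-0.2  0.6 -1.2] 0.81
```

View pics/c18.png

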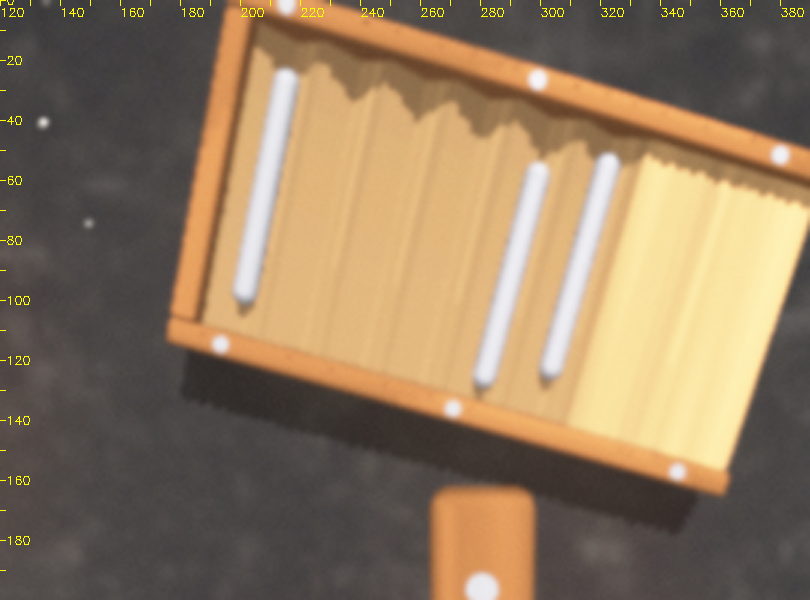

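View pics/c19.png

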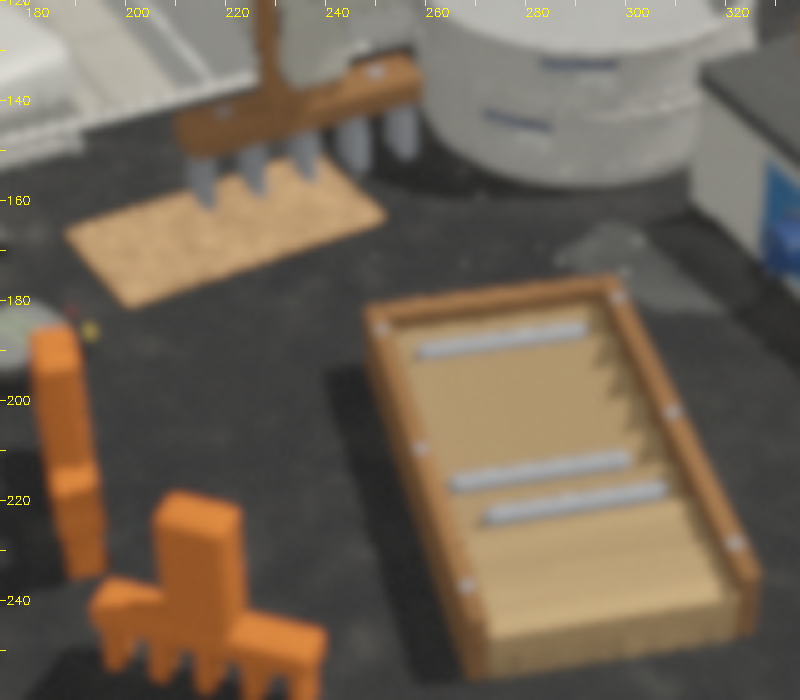

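```bash
python3 - <<'E'
from h import *
from plant import r
w=load('wrist13')
f=lambda x,y:(120+x/3,y/3)
for n,a,b in (('r3',(285,70),(244,302)),('r2',(538,165),(484,388)),('r1',(609,155),(550,380))):
    A,B=loc(onz(w,f(*a),.02)),loc(onz(w,f(*b),.02)); print(n,A.round(1),B.round(1),((A+B)/2).round(1),'skew',np.degrees(np.arctan2(*(A-B)[::-1])).round(2))
st=r.get_state()
for z in (.27,.12,.0605): print(move((.525,.2345,z),3.6,st))
E
```

```text
r3 [ 44.5 108.2] [-44.4 106.4] [1.000e-01 1.073e+02] skew 1.18
r2 [37.4  3.2] [-51.8   1.2] [-7.2  2.2] skew 1.27
r1 [ 48.4 -23.1] [-41.3 -24.8] [  3.5 -24. ] skew 1.1
(array([ 0.0696, -0.2745, -0.0008]), array([ 0.0002,  0.001 , -0.0633]))
(array([ 0.0698, -0.2745,  0.1492]), array([ 0.0002,  0.001 , -0.0633]))
(array([ 0.0698, -0.2745,  0.2087]), array([ 0.0002,  0.001 , -0.0633]))
```

>>> {"method": "step_arm", "body": {"increments": [[[0.02,-0.03,0],[0,0,0],1],[[0.04,-0.07,0],[0,0,-0.02],1],[[0.06,-0.115,0],[0,0,-0.04],1],[[0.07,-0.16,0.01],[0,0,-0.0633],1],[[0.07,-0.205,0.03],[0,0,-0.0633],1],[[0.07,-0.245,0.06],[0,0,-0.0633],1],[[0.07,-0.265,0.09],[0,0,-0.0633],1],[[0.07,-0.2745,0.12],[0,0,-0.0633],1],[[0.07,-0.2745,0.15],[0,0,-0.0633],1],[[0.07,-0.2745,0.18],[0,0,-0.0633],1]]}}

```text
time_s: 15.15
tcp_pos: [0.5249, 0.235, 0.0875]
eef_rot: [179.9, 0.1, 3.7]
contact_force: [0.5, 0.1, -1.5]
gripper_width: 0.0197
```

>>> {"method": "step_arm", "body": {"increments": [[[0,0,0.012],[0,0,0],1],[[0,0,0.022],[0,0,0],1],[[0,0,0.025],[0,0,0],1],[[0,0,0.025],[0,0,0],1]]}}

```text
time_s: 15.55
tcp_pos: [0.5256, 0.2345, 0.0654]
eef_rot: [-180.0, -0.0, 3.6]
contact_force: [-0.7, 0.4, -2.0]
gripper_width: 0.0198
```

```bash
python3 snap.py 14 wrist,scene; python3 -c "
from h import *
crop(load('scene14'),175,90,275,200,6,'pics/c20.png')"
```

```text
15.6 [0.5257 0.2347 0.0659] [-1.7996e+02 -8.0000e-02  3.6100e+00] 0.019945506283795284 [-0.   0.5 -1.8] 0.75
```

View pics/c20.png

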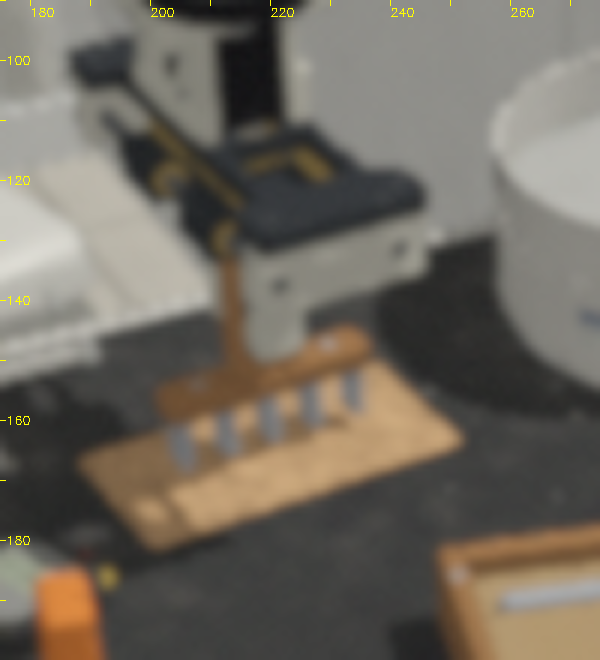

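View pics/wrist14.png

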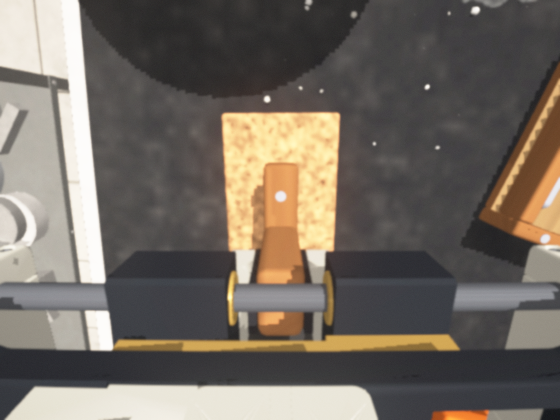

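Lower the last 7 mm gently.

>>> {"method": "step_arm", "body": {"increments": [[[0,0,0.002],[0,0,0],1],[[0,0,0.004],[0,0,0],1],[[0,0,0.0055],[0,0,0],1],[[0,0,0.0065],[0,0,0],1],[[0,0,0.007],[0,0,0],1],[[0,0,0.007],[0,0,0],1]]}}

```text
time_s: 16.25
tcp_pos: [0.5251, 0.2343, 0.0589]
eef_rot: [180.0, -0.0, 3.6]
contact_force: [-4.7, -1.1, 8.1]
gripper_width: 0.0198
```

>>> {"method": "step_arm", "body": {"increments": [[[0,0,0],[0,0,0],0.7],[[0,0,0],[0,0,0],0.6],[[0,0,0],[0,0,0],0.4],[[0,0,0],[0,0,0],0.3],[[0,0,0],[0,0,0],0.3],[[0,0,0],[0,0,0],0.3]]}}

```text
time_s: 16.85
tcp_pos: [0.5251, 0.2343, 0.0579]
eef_rot: [180.0, 0.0, 3.6]
contact_force: [0.1, -0.3, -1.0]
gripper_width: 0.0589
```

>>> {"method": "step_arm", "body": {"increments": [[[0,0,-0.01],[0,0,0],0.3],[[0,0,-0.03],[0,0,0],0.3],[[0,0,-0.055],[0,0,0],0.3],[[0,0,-0.085],[0,0,0],0.3],[[-0.02,0,-0.12],[0,0,0],0.3],[[-0.04,0.01,-0.16],[0,0,0],0.3],[[-0.055,0.025,-0.2],[0,0,0],0.3],[[-0.065,0.03,-0.22],[0,0,0],0.3],[[-0.065,0.03,-0.22],[0,0,0],0.3],[[-0.065,0.03,-0.22],[0,0,0],0.3]]}}

```text
time_s: 17.85
tcp_pos: [0.462, 0.2003, 0.279]
eef_rot: [-179.9, -0.1, 3.6]
contact_force: [-0.4, 0.3, 0.4]
gripper_width: 0.0612
```

```bash
python3 snap.py 15 wrist,scene,top; python3 -c "
from h import *
crop(load('scene15'),175,90,335,260,4,'pics/c21.png')
crop(load('wrist15'),190,20,390,200,4,'pics/c22.png')"
```

```text
17.95 [0.4618 0.2001 0.2773] [1.7997e+02 6.0000e-02 3.6100e+00] 0.06122084903908507 [ 0.2  0.1 -0.3] 1.01
```

View pics/c21.png

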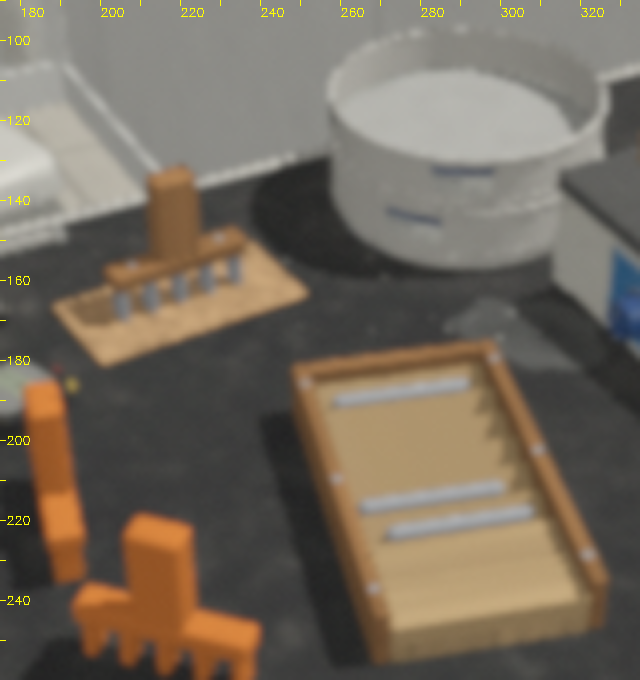

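View pics/c22.png

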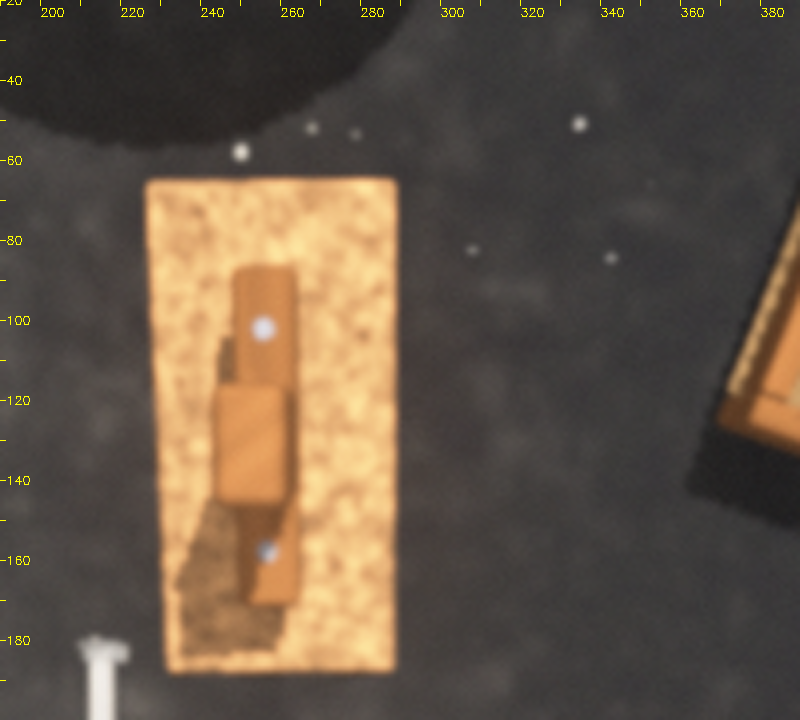

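View pics/top15.png

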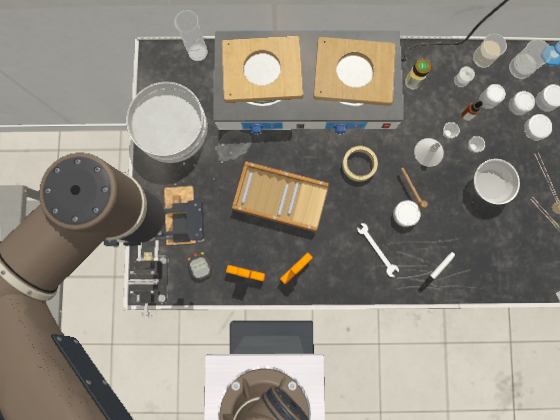

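The rake stands upright on the mat (scene ~219,150; wrist ~255,130). All three rods lie in grooves, and the bystander objects look unmoved. Handing in.

```bash
python3 -c "
from plant import r
print(r.close_job(), r.get_state()['time_s'])"
```

```text
the job is handed in; nothing more can be done
the job is handed in; nothing more can be done
```

I took the wooden rake from the mat, ignoring the two orange look-alikes. One slow pass from the tray's open edge across the grooves, with the teeth 1–2 mm above the crests, put all three rods down. I then set the rake back on the mat and handed the job in at about 18 s, well inside the 67 s limit.

- **Rods:** the last wrist view of the tray put their centres at tray y ≈ -24, 2 and 107 mm and within 7 mm of the middle in x. All three read about 1.2° off the groove direction, within the 0.08 rad (4.6°) limit. The equal offset suggests an error in my tray angle. In the scene view with the rake still over the tray, the rods sit where a centre height of 20 mm would put them.
- **Rake:** after release it stands upright, lengthwise and near the middle of the mat, with all its teeth on it.
- **Everything else:** the stopwatch, spanner, tin and tape roll look unmoved in the top view, and the gripper stopped clear of everything.
- **What disagreed:** fitting the rake's outline in the wrist pictures put its tips about 10 mm too low. Triangulating the handle top gave 96–103 mm against the expected 104, so I grasped using the heights in the text. Setting the rake down met the mat at the same height as at pickup. The first tray fit also included one misread corner, so I measured the tray again before combing.

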